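Log a beetle on the tally key pads

ROBOT

A 7-joint arm with a two-finger parallel gripper is mounted at the origin on the work surface. World frame = base frame: x ahead of the robot, y to its left, z up, the work surface at z = 0. Lengths are in mm, angles in rad, forces in N, time in s.
With the tool pointing down it reaches from about 350 to 900 mm from the base axis. Payload 8.1 kg.
Tool frame: the origin (TCP) lies midway between the tips of the shut fingers; the grasp point (between the pads) lies 19 mm behind it; z points along the fingers, y is the line along which they close (so a half turn about z gives the same grasp; the last joint's range is limited). The gripper opens to 85 mm and grips with 20 to 120 N. Pads are 22 mm wide; open, the fingers measure 114 mm over their backs; the gripper's body (76 mm by 85 mm) begins 54 mm behind the grasp point. The pads swing forward as they close: fully open they stand 13 mm farther back than shut.
Start: joints at [-1.281, 0.434, 0.025, 1.573, -0.012, 1.134, -0.075], TCP at [239.263, 577.403, 231.323] pointing down, gripper open.
Joint ranges: [-2.62, 2.62], [-0.44, 2.09], [-1.27, 1.32], [0.08, 2.57], [-1.32, 4.46], [0.12, 2], [-2.74, 2.74]. Speed limits (rad/s): [2.22, 2.22, 3.01, 3.01, 3.14, 3.14, 3.14].

INTERFACE

Orientations are given as a unit quaternion [w, x, y, z].
In Python, from station import arm, imaging gives the robot as it stands.
- The arm moves only by the shell command python3 -m jog 'ROWS' [OPENING] [FORCE]. ROWS is text: rows parted by semicolons, each of 6 numbers parted by spaces: the shift along the world's x, y, z as a fraction of full scale, then the turn, a rotation vector about the world's x, y, z as a fraction of full scale. In form: dx dy dz wx wy wz; .... A call has 1 to 20 rows; each row shifts and turns the commanded pose from where the row before left it; what a row does not reach is not made up. Full scale, the value 1, is 0.04 m for a shift and 5 degrees for a turn. A row lasts 1/12 s, in which the tool goes at most 41.7 mm and 7.16 degrees, less where a joint would pass 70% of its speed; a pose out of reach is approached as far as the arm can. A call with a number of a shift or a turn outside -1 to 1 is refused whole. A call with a gripper value outside its range is refused whole. OPENING is the closure, from 0 (fully open) to 1 (shut), set as the call begins (- or left out, the last holds). The fingers move at their own pace and stop on an object; FORCE is the grip in N (left out, the last holds). Time passes only in rows, so rows that do not move let the fingers close. It gives the time, the measured TCP pose, the force, the opening and the grip force at its end, in the units of the state.
- arm.read_state(): the state, without advancing time (a new reading comes with each control period).
- imaging.grab_frame(name): name is "scene" or "top" or "wrist"; returns a dict with "pixels" (400x640x3 uint8, red, green, blue), "intrinsics" (3x3 intrinsics, pixels), "R" (3x3) and "t" (3): a world point X has camera coordinates R X + t; the wrist camera has in their place "tool_from_camera" (4x4, takes a point from camera to tool coordinates, whose origin is the TCP and whose axes are the flange's). Camera axes: x right, y down, z forward; pixel columns grow to the right and rows downward; lengths in mm; the calibration is good to about 2 mm. A picture is of the moment at which its call begins: read the wrist's pose just before it. There is no depth.
- arm.close_job(): hands the job in; it is judged then, once.
The state is a dict: "clock": time; "joint_positions": joint angles; "joint_velocities": joint speeds; "tau": joint torques, N m; "position": TCP position; "tool_rot": TCP orientation; "contact_force": force on the tool from outside, world axes, zero at the start; "moment": the same for the moment, N m; "gripper_width": finger opening in mm; "finger_force": force on a finger pad.
Only numpy, scipy, OpenCV 4.12 (cv2) and the standard library are available. Lean on these libraries where they do the work, as an engineer would, in place of code of your own. Each camera call takes 0.05 s, during which the arm holds its last target. There are 200 camera calls.

TASK

Log the next beetle on the desk key pads with your fingertips: first press the cross-shaped key gently all the way down (it stays down), then press the long bar-shaped key gently all the way down and let it spring back up. Do not push, lift or shift the pads, do not touch the round-key and square-key pads, leave everything else on the bench where it stands, and draw the hand clear at the end.

Things in the scene. Friction and masses are not known exactly. Their poses are not given: they have to be found in the camera images.
- pad_cross: Desk key pad: square aluminium housing 80 x 80 mm, its flat top 45 mm above the bench, rounded edges, loose on the bench on a rubber foot, about 0.7 kg. Origin at the centre of its underside, z up; key in the middle of its top. This one carries the black plus-sign cap, two crossing bars each 50 x 16 mm.
- cross_top (a point): Centre of the top face of the black plus-sign cap, two crossing bars each 50 x 16 mm, 10 mm thick; it sinks with the key. 65 mm above the bench when the key is up, 55 mm when it is all the way down.
- pad_bar: Desk key pad: square aluminium housing 80 x 80 mm, its flat top 45 mm above the bench, rounded edges, loose on the bench on a rubber foot, about 0.7 kg. Origin at the centre of its underside, z up; key in the middle of its top. This one carries the black single straight bar cap 56 x 18 mm (long along the pad's x).
- bar_top (a point): Centre of the top face of the black single straight bar cap 56 x 18 mm (long along the pad's x), 10 mm thick; it sinks with the key. 65 mm above the bench when the key is up, 55 mm when it is all the way down.
- pad_round: Desk key pad: square aluminium housing 80 x 80 mm, its flat top 45 mm above the bench, rounded edges, loose on the bench on a rubber foot, about 0.7 kg. Origin at the centre of its underside, z up; key in the middle of its top. This one carries the black round cap 36 mm across. To be left alone.
- round_top (a point): Centre of the top face of the black round cap 36 mm across, 10 mm thick; it sinks with the key. 65 mm above the bench when the key is up, 55 mm when it is all the way down.
- pad_square: Desk key pad: square aluminium housing 80 x 80 mm, its flat top 45 mm above the bench, rounded edges, loose on the bench on a rubber foot, about 0.7 kg. Origin at the centre of its underside, z up; key in the middle of its top. This one carries the black square cap 34 x 34 mm. To be left alone.
- square_top (a point): Centre of the top face of the black square cap 34 x 34 mm, 10 mm thick; it sinks with the key. 65 mm above the bench when the key is up, 55 mm when it is all the way down.
- key_cross (a joint): Key travel in m: 0 up, 0.010 all the way down (hard stop). A stiff selector key: it takes about 3 N to start, rising to 4.5 N at the bottom, and stays at whatever depth it is left. Starts up. It has selected once it is at least 6 mm down.
- key_bar (a joint): Key travel in m: 0 up, 0.010 all the way down (hard stop). A sprung key: it takes 1.5 N to start, rising to 5.5 N at the bottom, and springs back up by itself when let go. It counts once it is at least 6 mm down.
- key_round (a joint): Key travel in m: 0 up, 0.010 all the way down (hard stop). A stiff selector key: it takes about 3 N to start, rising to 4.5 N at the bottom, and stays at whatever depth it is left. To be left alone; it may start at any depth.
- key_square (a joint): Key travel in m: 0 up, 0.010 all the way down (hard stop). A stiff selector key: it takes about 3 N to start, rising to 4.5 N at the bottom, and stays at whatever depth it is left. To be left alone; it may start at any depth.
- vial_a: Bystander, loose. Small capped specimen vial standing upright, 26 mm across, 65 mm high; origin at the centre of its underside.
- vial_b: Bystander, loose. Small capped specimen vial standing upright, 26 mm across, 65 mm high; origin at the centre of its underside.
- jar: Bystander, loose. Capped glass jar, 48 mm across, 75 mm high; origin at the centre of its underside.
- tape: Bystander, loose. Roll of tape lying flat, 90 mm across, hole 72 mm, 19 mm high; origin at the centre of its underside.
- unit_tray: Bystander, loose. Open cardboard tray 75 x 55 x 32 mm; origin at the centre of its underside.
- pin_block: Bystander, loose. Wooden three-step pinning block 90 x 30 mm, steps 12, 20 and 30 mm high; origin under the middle step.
- brush: Bystander, loose. Small brush lying on the bench along its x axis, about 160 mm long and under 30 mm high; origin on its underside.

How it is judged (in metres and radians):
On the way, in this order (a step that is already met when the one before it is completed fails the run):
1. the cross key is pressed down while the bar key is up (value of joint key_cross above 0.006 m and value of joint key_bar below 0.002 m), for 0.05 s.
2. the bar key is pressed down by the fingers (value of joint key_bar above 0.006 m and contact force between the fingers and pad_bar above 0.5 N), for 0.05 s.
3. the bar key is up again (value of joint key_bar below 0.0015 m), for 0.1 s.
At the end, for the whole second after the job is handed in: The cross key is at least 6 mm down, the bar key is back up (within 1.5 mm), all four pads stand level, at rest and within 15 mm of where they started, and every bystander is within 15 mm of where it was (value of joint key_cross above 0.006 m and value of joint key_bar below 0.0015 m and distance of each of pad_cross, pad_bar, pad_round, pad_square, vial_a, vial_b, jar, tape, unit_tray, pin_block, brush from where it was at the start of the episode below 0.015 m and angle between each of pad_cross, pad_bar, pad_round, pad_square's own z axis and vertical below 0.08 rad and linear speed of each of pad_cross, pad_bar, pad_round, pad_square below 0.01 m/s); the robot touches nothing.
It fails at once if the bar key is pressed (over 3 mm) while the cross key is not yet down (value of joint key_bar above 0.003 m and value of joint key_cross below 0.006 m).
It fails at once if the round-key or square-key pad is touched (over 1 N) or its key moved over 4 mm ((contact force between any of the fingers, the arm and pad_round above 1 N or distance of round_top from where it was at the start of the episode above 0.004 m) or (contact force between any of the fingers, the arm and pad_square above 1 N or distance of square_top from where it was at the start of the episode above 0.004 m)).
It fails at once if a key pad is shifted over 15 mm, tipped or lifted over 5 mm (distance of any of pad_cross, pad_bar, pad_round, pad_square from where it was at the start of the episode above 0.015 m or angle between any of pad_cross, pad_bar, pad_round, pad_square's own z axis and vertical above 0.12 rad or height (world z) of any of pad_cross, pad_bar, pad_round, pad_square above 0.005 m).
It fails at once if a pad is pressed harder than 30 N (contact force between any of the fingers, the arm and pad_cross above 30 N or contact force between any of the fingers, the arm and pad_bar above 30 N).
It fails at once if a bystander is shifted or lifted over 15 mm, or a vial or the jar tipped (distance of any of vial_a, vial_b, jar, tape, unit_tray, pin_block, brush from where it was at the start of the episode above 0.015 m or angle between any of vial_a, vial_b, jar's own z axis and vertical above 0.3 rad).
It also fails if it takes over 42 s, if anything falls off the work surface, if the arm or the gripper's body presses on something with over 40 N, if the wrist force passes 120 N, or if a joint passes its speed limit or range.

## Working session

There is one attempt and no reset: what is moved stays moved. The work goes in short steps, Python scripts to look and compute and a shell command to move; the robot and the scene stay as the last step left them, time stands still between calls to the robot, and variables do not carry over. Pictures are saved under pics/ and viewed, at most 10 in all, crops included, and the job is handed in when it is done.

```bash
mkdir -p pics
python3 - <<'E'
from station import arm, imaging
import cv2
s=arm.read_state();print(s)
for n in ("top","scene"):
    f=imaging.grab_frame(n);cv2.imwrite(f"pics/{n}0.png",f["pixels"][...,::-1]);print(n,f["intrinsics"],f["R"],f["t"])
E
```

```text
{'clock': 0.0, 'joint_positions': array([-1.28059704,  0.43524656,  0.02497097,  1.57406656, -0.01161908,
        1.13398875, -0.0751061 ]), 'joint_velocities': array([-0.00179356,  0.00047407, -0.00062792, -0.00119703, -0.00059207,
       -0.00093654,  0.00113072]), 'tau': array([-1.10744634e-04, -6.70468283e+01,  1.02521852e+00, -3.16214454e+01,
        1.56065990e-02,  1.22882900e-02,  4.59694900e-05]), 'position': array([239.09267981, 576.93241117, 230.52309381]), 'tool_rot': array([-9.10185155e-05,  1.95179544e-01,  9.80767217e-01, -7.76713266e-04]), 'contact_force': array([ 1.02785978,  0.91753017, -0.32708908]), 'moment': array([-0.04320584,  0.00150605, -0.01736347]), 'finger_force': 0.0, 'gripper_width': 85.7720677055883}
top [[449.68222253   0.         316.18358573]
 [  0.         449.68222253 191.66695553]
 [  0.           0.           1.        ]] [[ 0.02792953 -0.99955035 -0.01091069]
 [-0.99643758 -0.02697034 -0.07990459]
 [ 0.0795744   0.01310351 -0.9967428 ]] [9.41909574e-01 5.66812338e+02 1.26387754e+03]
scene [[495.93291291   0.         312.18265203]
 [  0.         495.93291291 199.26307042]
 [  0.           0.           1.        ]] [[ 0.69037353  0.72318993  0.01951194]
 [ 0.49268133 -0.45023291 -0.74468479]
 [-0.52976363  0.52372383 -0.66713106]] [-385.29523418 -221.15761144 1500.92831019]
```

View pics/top0.png

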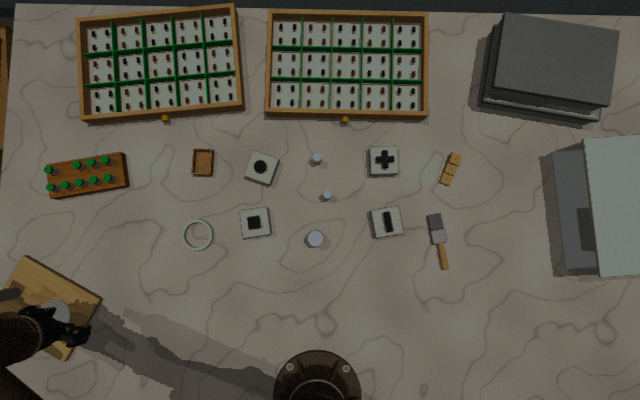

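View pics/scene0.png

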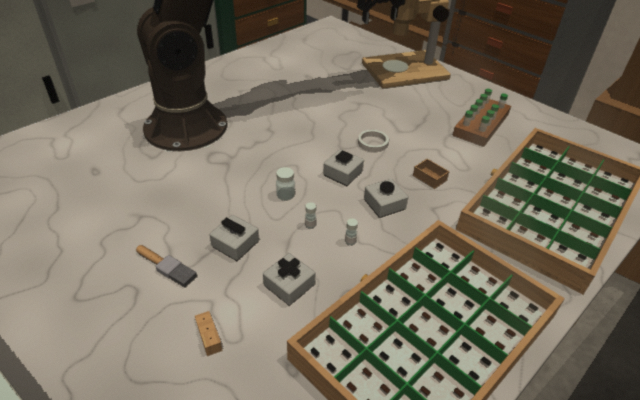

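The top view shows the cross key at about (384,160), the bar at (388,222), the round key at (260,167) and the square key at (254,222). In the scene view the cross is at (289,267) and the bar at (233,226). Next I'll mask the dark caps and triangulate them.

```bash
cat > h.py <<'E'
import numpy as np, cv2
def blob(px,c,r,th=45):
    x,y=c; sub=px[y-r:y+r,x-r:x+r].max(2)
    m=(sub<th).astype(np.uint8)
    n,l,s,ce=cv2.connectedComponentsWithStats(m)
    k=1+np.argmax(s[1:,4]); return ce[k]+[x-r,y-r], s[k,4], (l==k)
def ray(f,uv):
    d=f["R"].T@np.linalg.inv(f["intrinsics"])@[*uv,1]; return -f["R"].T@f["t"], d/np.linalg.norm(d)
def onz(f,uv,z):
    o,d=ray(f,uv); return o+d*(z-o[2])/d[2]
def tri(rs):
    A=sum(np.eye(3)-np.outer(d,d) for o,d in rs); b=sum((np.eye(3)-np.outer(d,d))@o for o,d in rs)
    return np.linalg.solve(A,b)
E
python3 - <<'E'
from h import *; from station import imaging
t=imaging.grab_frame("top");s=imaging.grab_frame("scene")
for n,a,b in (("cross",(384,160),(289,267)),("bar",(388,222),(233,226))):
    A,na,m=blob(t["pixels"],a,17);B,nb,_=blob(s["pixels"],b,15)
    ys,xs=np.nonzero(m); print(n,A,na,B,nb,tri([ray(t,A),ray(s,B)]).round(1),onz(t,A,62).round(1),onz(s,B,62).round(1))
    r=cv2.minAreaRect(np.c_[xs,ys].astype(np.float32));print(r)
    if n=="bar":
        P=[onz(t,p+np.array(a)-17,65)[:2] for p in cv2.boxPoints(r)];print(np.round(P,1))
for n,c in dict(round=(260,167),square=(254,222),v1=(316,158),v2=(327,195),jar=(316,239)).items(): print(n,onz(t,c,65).round())
E
```

```text
cross [384.36144578 159.25903614] 166 [288.49637681 267.51449275] 276 [ 661.6 -170.8   54.5] [ 659.1 -171.3   62. ] [ 667.7 -173.4   62. ]
((17.500001907348633, 16.000001907348633), (14.849242210388184, 14.849242210388184), 45.0)
bar [387.5078125 221.5625   ] 128 [232.95294118 226.07647059] 170 [ 487.5 -182.1   55.1] [ 486.2 -182.7   62. ] [ 494.8 -184.5   62. ]
((16.307695388793945, 16.53845977783203), (19.611610412597656, 6.667947769165039), 78.69007110595703)
[[ 510.4 -167. ]
 [ 514.5 -184.9]
 [ 462.1 -196.3]
 [ 458.  -178.4]]
round [628. 174.  65.]
square [475. 185.  65.]
v1 [657.  19.  65.]
v2 [555. -14.  65.]
jar [433.  13.  65.]
```

```bash
python3 -m jog '0.2 -0.4 0 0 0 0;0.4 -0.7 0 0 0 0;0.45 -0.8 0 0 0 0;0.45 -0.8 0 0 0 0;0.45 -0.8 0 0 0 0;0.45 -0.8 0 0 0 0;0.45 -0.8 0 0 0 0;0.45 -0.8 0 0 0 0;0.45 -0.8 0 0 0 0;0.45 -0.8 0 0 0 0;0.45 -0.8 0 0 0 0;0.45 -0.8 0 0 0 0;0.45 -0.8 0 0 0 0;0.45 -0.8 0 0 0 0;0.45 -0.8 0 0 0 0;0.45 -0.8 0 0 0 0;0.45 -0.8 0 0 0 0;0.45 -0.8 0 0 0 0;0.3 -0.5 0 0 0 0;0 0 0 0 0 0' 1 20
```

```text
clock: 1.87
position: [565.0, -4.9, 231.4]
tool_rot: [0.001, 0.199, 0.98, -0.001]
contact_force: [-0.1, 0.2, 1.0]
gripper_width: -0.1
finger_force: 0.0
```

```bash
python3 -m jog '0.3 -0.5 0 0 0 0;0.4 -0.7 -0.1 0 0 0;0.4 -0.7 -0.2 0 0 0;0.4 -0.7 -0.2 0 0 0;0.4 -0.7 -0.2 0 0 0;0.3 -0.5 -0.2 0 0 0;0.15 -0.3 0 0 0 0;0 0 0 0 0 0;0 0 0 0 0 0;0 0 0 0 0 0'
python3 - <<'E'
from h import *; from station import arm,imaging
s=arm.read_state();f=imaging.grab_frame("wrist");print(s["position"],s["tool_rot"],f["intrinsics"],f["tool_from_camera"])
cv2.imwrite("pics/w1.png",f["pixels"][...,::-1])
E
```

```text
clock: 2.7
position: [657.2, -160.5, 195.7]
tool_rot: [-0.0, 0.194, 0.981, 0.001]
contact_force: [0.1, 0.0, -0.3]
gripper_width: 0.0
finger_force: 0.0
[ 657.19528109 -160.53686118  195.69238063] [-5.10371553e-05  1.94359890e-01  9.80930058e-01  6.72002037e-04] [[352.57109409   0.         314.70047323]
 [  0.         352.57109409 199.11561522]
 [  0.           0.           1.        ]] [[-6.31389746e-04 -9.53488651e-01 -3.01428256e-01  7.70741358e+01]
 [ 9.99999453e-01 -8.53373621e-04  6.04763018e-04  2.79338290e-01]
 [-8.33865596e-04 -3.01427709e-01  9.53488669e-01 -1.41967536e+02]
 [ 0.00000000e+00  0.00000000e+00  0.00000000e+00  1.00000000e+00]]
```

View pics/w1.png

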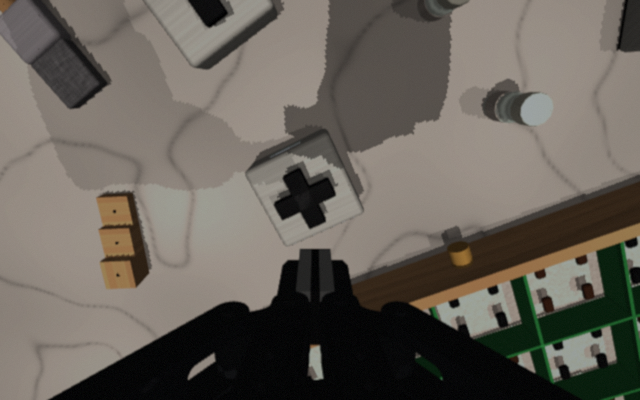

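The wrist view shows the cross cap at about (305,196), the fingertips at (316,262), and the bar cap partly in view at (208,8). I'll cast a ray to the cross for a near fix.

```bash
cat >> h.py <<'E'
from scipy.spatial.transform import Rotation as Ro
def wframe(arm,imaging):
    s=arm.read_state();f=imaging.grab_frame("wrist");q=s["tool_rot"]
    T=np.eye(4);T[:3,:3]=Ro.from_quat([*q[1:],q[0]]).as_matrix();T[:3,3]=s["position"]
    C=np.linalg.inv(T@f["tool_from_camera"]);f["R"],f["t"]=C[:3,:3],C[:3,3];return s,f
E
python3 - <<'E'
from h import *; from station import arm,imaging
s,f=wframe(arm,imaging)
c,n,m=blob(f["pixels"],(305,196),40,45)
t=imaging.grab_frame("top")
print(c,n,onz(f,c,65).round(1),onz(f,c,60).round(1),s["position"])
A,na,_=blob(t["pixels"],(384,160),17);print(A,na)
print(tri([ray(f,c),ray(t,A)]))
E
```

```text
[304.02510246 197.49897541] 1952 [ 661.4 -170.7   65. ] [ 662.8 -171.5   60. ] [ 657.26234623 -160.36587354  195.88029953]
[381.64079823 158.09534368] 451
[ 660.63036021 -166.43379727   69.08110739]
```

```bash
python3 -m jog '0.1 -0.25 -0.2 0 0 0;0 0 -0.5 0 0 0;0 0 -0.5 0 0 0;0 0 -0.5 0 0 0;0 0 -0.5 0 0 0;0 0 -0.4 0 0 0;0 0 -0.2 0 0 0;0 0 -0.1 0 0 0;0 0 0 0 0 0;0 0 0 0 0 0;0 0 0 0 0 0'
python3 - <<'E'
from station import arm,imaging
import cv2
f=imaging.grab_frame("wrist");cv2.imwrite("pics/w2.png",f["pixels"][...,::-1])
E
```

```text
clock: 3.77
position: [662.0, -172.9, 80.5]
tool_rot: [0.001, 0.195, 0.981, 0.0]
contact_force: [0.5, 0.1, 0.4]
gripper_width: 0.0
finger_force: 0.0
```

View pics/w2.png

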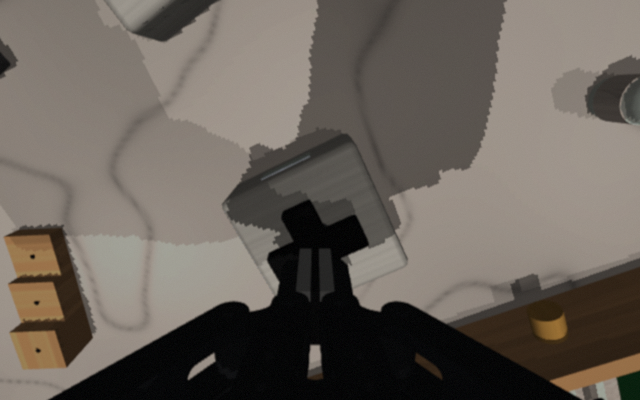

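The fingertips, at about (315,250), sit over the middle of the cross. I'll press slowly.

```bash
python3 -m jog '0 0.05 -0.1 0 0 0;0 0 -0.1 0 0 0;0 0 -0.1 0 0 0;0 0 -0.05 0 0 0;0 0 -0.05 0 0 0;0 0 0 0 0 0;0 0 0 0 0 0'; python3 -m jog '0 0 -0.05 0 0 0;0 0 -0.05 0 0 0;0 0 0 0 0 0;0 0 0 0 0 0'
```

```text
clock: 4.4
position: [661.2, -170.7, 63.1]
tool_rot: [-0.0, 0.195, 0.981, -0.0]
contact_force: [-0.1, 0.5, 0.9]
gripper_width: -0.3
finger_force: 0.0
clock: 4.73
position: [661.3, -170.7, 59.2]
tool_rot: [0.0, 0.195, 0.981, -0.0]
contact_force: [-0.1, -0.6, 0.0]
gripper_width: 0.2
finger_force: 0.2
```

```bash
python3 -m jog '0 0 -0.025 0 0 0;0 0 -0.025 0 0 0;0 0 0 0 0 0;0 0 0 0 0 0'
python3 - <<'E'
from station import arm,imaging
import cv2
f=imaging.grab_frame("wrist");g=imaging.grab_frame("scene")["pixels"][170:310,180:340]
cv2.imwrite("pics/w3.png",cv2.vconcat([cv2.resize(f["pixels"][100:300,180:460],(560,400)),cv2.resize(g,(560,200+0))])[:600,:,::-1])
E
```

```text
clock: 5.07
position: [661.3, -170.7, 57.3]
tool_rot: [0.0, 0.195, 0.981, -0.0]
contact_force: [0.2, -0.4, 2.2]
gripper_width: -0.0
finger_force: 1.1
```

View pics/w3.png

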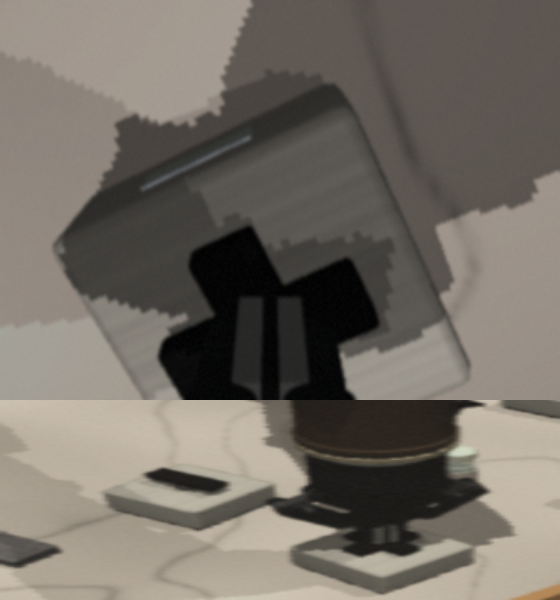

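The fingers are on the cross centre and the force is just starting to rise (2.2 N). I'll continue in small steps.

```bash
for i in 1; do python3 -m jog '0 0 -0.025 0 0 0;0 0 -0.025 0 0 0;0 0 0 0 0 0;0 0 0 0 0 0'; done; python3 -m jog '0 0 -0.025 0 0 0;0 0 -0.025 0 0 0;0 0 0 0 0 0;0 0 0 0 0 0'
```

```text
clock: 5.5
position: [661.3, -170.7, 55.3]
tool_rot: [0.0, 0.195, 0.981, -0.0]
contact_force: [1.0, -0.2, 2.1]
gripper_width: -0.4
finger_force: 1.2
clock: 5.83
position: [661.5, -170.7, 55.1]
tool_rot: [0.001, 0.195, 0.981, 0.0]
contact_force: [-5.4, 1.1, 17.6]
gripper_width: -0.0
finger_force: 8.9
```

Hard stop reached at z = 55 mm with 17.6 N, so the cross key is fully down. I'll lift off, move over the bar, and check from near.

```bash
python3 -m jog '0 0 0.1 0 0 0;0 0 0.4 0 0 0;0 0 0.7 0 0 0;0 0 0.7 0 0 0;0 0 0.6 0 0 0;-0.3 0 0.5 0 0 0;-0.7 -0.1 0.3 0 0 0;-0.7 -0.1 0 0 0 0;-0.7 -0.1 0 0 0 0;-0.7 0 0 0 0 0;-0.7 0 0 0 0 0;-0.4 0 0 0 0 0;-0.1 0 0 0 0 0;0 0 0 0 0 0;0 0 0 0 0 0;0 0 0 0 0 0'
python3 - <<'E'
from h import *; from station import arm,imaging
s,f=wframe(arm,imaging);p=f["pixels"]
c,n,m=blob(p,(310,195),40,45);print(s["position"],c,n,onz(f,c,65).round(1))
t=imaging.grab_frame("scene");C,k,_=blob(t["pixels"],(289,267),15);print("cross in scene",C,k)
cv2.imwrite("pics/w4.png",cv2.hconcat([p[:,120:520],cv2.resize(t["pixels"][200:320,190:340],(400,400))])[...,::-1])
E
```

```text
clock: 7.17
position: [490.6, -182.4, 185.3]
tool_rot: [0.0, 0.195, 0.981, -0.0]
contact_force: [1.0, -0.1, -0.7]
gripper_width: 0.3
finger_force: 0.0
[ 490.57811842 -182.35923653  185.29501825] [312.52224969 187.79419036] 1618 [ 487.1 -182.2   65. ]
cross in scene [288.48347107 270.15289256] 242
```

View pics/w4.png

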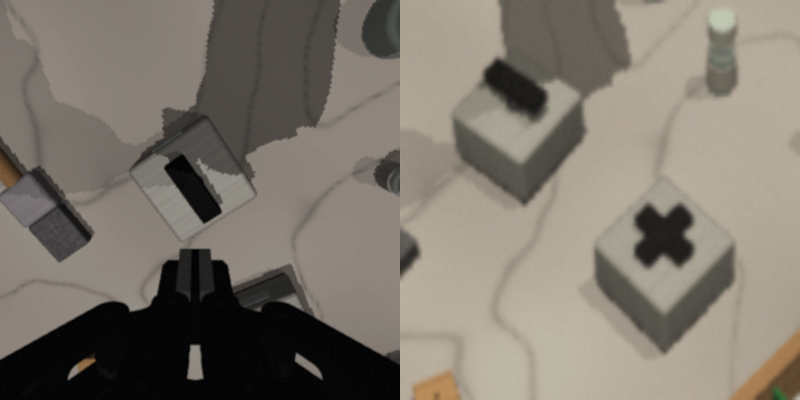

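The scene crop (right) shows the cross cap sunk flush at (663,235) with its pad where it was. The wrist view has the bar cap at (312,188), which casts to (487,-182). I'll descend on it.

```bash
python3 -m jog '-0.1 0 -0.2 0 0 0;0 0 -0.5 0 0 0;0 0 -0.5 0 0 0;0 0 -0.5 0 0 0;0 0 -0.5 0 0 0;0 0 -0.3 0 0 0;0 0 -0.2 0 0 0;0 0 -0.1 0 0 0;0 0 -0.05 0 0 0;0 0 0 0 0 0;0 0 0 0 0 0'; python3 -m jog '0 0 -0.05 0 0 0;0 0 -0.05 0 0 0;0 0 -0.05 0 0 0;0 0 -0.05 0 0 0;0 0 0 0 0 0;0 0 0 0 0 0'
```

```text
clock: 8.18
position: [485.7, -182.8, 71.9]
tool_rot: [0.001, 0.195, 0.981, -0.0]
contact_force: [-0.9, 0.7, 0.7]
gripper_width: 0.1
finger_force: 0.0
clock: 8.68
position: [485.5, -182.6, 63.4]
tool_rot: [0.0, 0.195, 0.981, 0.0]
contact_force: [0.1, 0.4, 1.5]
gripper_width: 0.0
finger_force: 1.0
```

```bash
python3 -m jog '0 0 -0.05 0 0 0;0 0 -0.05 0 0 0;0 0 0 0 0 0;0 0 0 0 0 0'
```

```text
clock: 9.02
position: [485.5, -182.6, 59.4]
tool_rot: [0.0, 0.195, 0.981, 0.0]
contact_force: [0.6, 0.3, 3.5]
gripper_width: 0.2
finger_force: 1.8
```

```bash
python3 -m jog '0 0 -0.025 0 0 0;0 0 -0.025 0 0 0;0 0 -0.025 0 0 0;0 0 0 0 0 0;0 0 0 0 0 0'; python3 -m jog '0 0 -0.025 0 0 0;0 0 -0.02 0 0 0;0 0 0 0 0 0;0 0 0 0 0 0'
```

```text
clock: 9.43
position: [485.5, -182.7, 56.4]
tool_rot: [0.0, 0.195, 0.981, 0.0]
contact_force: [-0.1, 0.3, 5.0]
gripper_width: 0.3
finger_force: 2.4
clock: 9.77
position: [485.5, -182.7, 55.0]
tool_rot: [0.0, 0.195, 0.981, 0.0]
contact_force: [-0.9, 1.1, 11.1]
gripper_width: -0.1
finger_force: 5.5
```

The bar key bottomed out at 11 N. I'll rise clear and check.

```bash
python3 -m jog '0 0 0.1 0 0 0;0 0 0.2 0 0 0;0 0 0.4 0 0 0;0 0 0.7 0 0 0;0 0 0.7 0 0 0;0 0 0.7 0 0 0;0 0 0.7 0 0 0;-0.2 0 0.5 0 0 0;-0.4 0 0.3 0 0 0;-0.4 0 0 0 0 0;-0.2 0 0 0 0 0;0 0 0 0 0 0;0 0 0 0 0 0;0 0 0 0 0 0;0 0 0 0 0 0'
python3 - <<'E'
from h import *; from station import imaging
t=imaging.grab_frame("scene")["pixels"]
print(blob(t,(289,267),15)[:2],blob(t,(233,226),15)[:2])
cv2.imwrite("pics/s5.png",cv2.resize(t[120:360,110:430],(800,600))[...,::-1])
E
```

```text
clock: 11.02
position: [437.8, -182.4, 226.1]
tool_rot: [-0.0, 0.195, 0.981, -0.0]
contact_force: [1.2, -0.3, 0.8]
gripper_width: -0.0
finger_force: 0.0
(array([288.4795082, 270.1557377]), np.int32(244)) (array([232.74857143, 225.93714286]), np.int32(175))
```

View pics/s5.png

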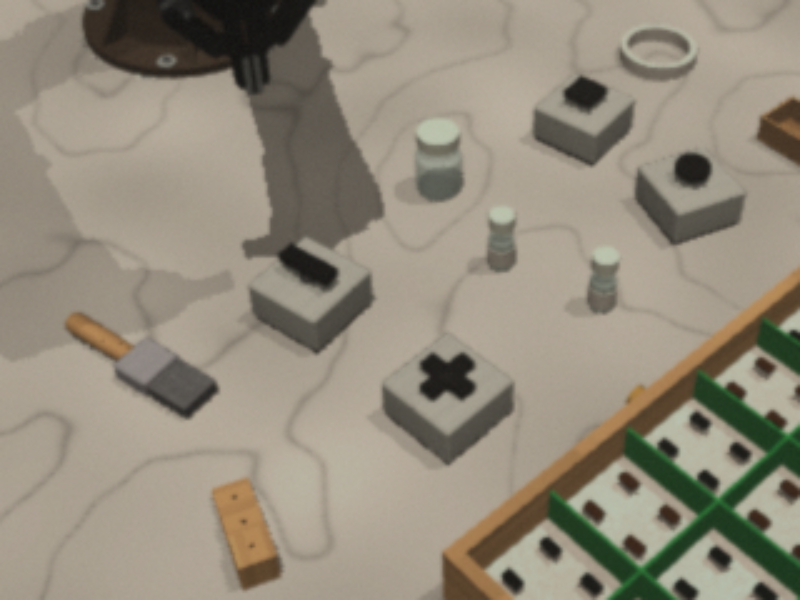

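The cross cap at (447,376) is down, the bar cap at (308,264) is back up (same blob position as at the start), nothing else has shifted, and the hand is clear.

```bash
python3 -c "
from station import arm; print(arm.close_job())"
```

```text
the job is handed in; nothing more can be done
None
```

I pressed the cross key to its stop and it stayed down. I then pressed the bar key to its stop and it sprang back up. The hand is clear, the last picture showed nothing else moved, and the job is handed in; no verdict was returned.

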